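Work the ratchet fruit press down until it is firm

TASK

The small fruit press was last wound up to be filled, so its ratchet is still set to release. Flip the thumb lever on the ratchet over to the pressing side, then swing the handle back and forth to work the head down until it bears firmly on the pressing board: stop when a pressing stroke takes a pull of about 16 N at the middle of the wooden grip as it moves, and stay below 20 N, which would strain the press. Let go of the handle with the press left tight, and do not disturb the cup under the spout or the fruit.

Things in the scene. Friction and masses are not known exactly. Their poses are not given: they have to be found in the camera images.
- press: Fruit press, fixed: three feet, round steel juice tray 216 mm wide with a spout (along its +y), beech slat basket 160 mm wide, upright steel screw, 20 mm thick, top 265 mm above the worktop. Origin: on the screw's axis at the worktop, z up. All turns about this axis. Right-hand thread, 10 mm a turn: clockwise from above = down.
- handle (a joint): Handle angle about the screw, rad; 0 = along the press's -y (robot's right), positive = clockwise from above (grip comes nearer the robot). No end stop; friction (0.2 N m) holds it where it is left. Ratchet of 20 teeth: lever on the pressing side, clockwise strokes turn the nut and anticlockwise ones click over it (1 to 2 N); on the releasing side the other way round.
- handle_grip (a point): Middle of the wooden grip on the horizontal handle bar, on its centre line, 160 mm from the screw's axis, 201 to 204 mm above the worktop at the start (sinks 1.6 mm a rad of nut turn). Round, 26 mm thick, 100 mm long; x leads along the handle away from the screw, z up. Take it from above; strokes of about 1 rad suit; beyond x = 0.52 the wrist nears the wall cabinets.
- thumb_lever (a joint): Angle of the ratchet's thumb lever relative to the handle, rad: +0.3 = pressing side (knob leans clockwise from above), -0.3 = releasing side (anticlockwise), with a stop at each end. It stays where it is left. About 2 to 3 N at the knob pushes it over; the handle's friction withstands that.
- lever_tip (a point): Top of the thumb lever's upright dark steel knob, 12 mm thick, 25 mm high, 242 to 245 mm above the worktop. The lever turns on a pin in the handle 46 mm from the screw's axis and points outward along the handle; knob 32 mm from the pin, 78 mm from the screw when in the middle; 19 mm sideways from end to end. The steel fork lies 28 mm below this point.
- nut: Dark steel nut with the toothed wheel, 72 mm wide, under the handle; stays where left. A pressing stroke takes about 5 N at the grip's middle while loose, and bearing on the board with 100 N about 12 N, 200 N about 16 N, 350 N about 20 N (friction varies this by 2 N or so). That is while it moves: held still it reads only half. Origin: the press's, moving with the head.
- board: Pressing board: beech disc in the basket's mouth, two beech blocks and a round steel thrust plate on top, 76 mm wide, 184 mm above the worktop. At the start the nut is 1.5 to 3.5 mm above it, how much is not known. It yields a little: from touching to firm the nut turns about 1.5 rad. Origin: the press's.
- cup: White china cup, 65 mm across and 54 mm high, under the spout on the side away from the handle; origin under it.
- tomato_a: Tomato, 74 mm, on the wooden chopping board at the back left; origin under it.
- tomato_b: Tomato, 69 mm, on the same chopping board; origin under it.
- lemon: Lemon, 71 x 53 x 51 mm, on the worktop to the left or right of the press; origin under it.
- lime: Lime, 60 x 48 x 48 mm, on the worktop to the left or right of the press; origin under it.

How it is judged:
On the way, in this order (a step that is already met when the one before it is completed fails the run):
1. the thumb lever is flipped over to the pressing side (value of joint thumb_lever above 0.2 rad), for 0.2 s.
2. the head has been worked down until the nut bears on the pressing board (contact force between nut and board above 25 N), for 0.1 s.
At the end, for the whole second after the job is handed in: The nut bears on the pressing board with 100 to 350 N (the last pressing stroke took about 12 to 20 N at the middle of the grip), the thumb lever is on the pressing side (above 0.2 rad), the handle is let go and at rest (contact force between nut and board between 100 and 350 N and value of joint thumb_lever above 0.2 rad and velocity of joint handle between -0.05 and 0.05 rad/s); the robot touches nothing.
It fails at once if the press is overloaded: the nut bears on the board with more than 430 N (some 23 N at the grip) (contact force between nut and board above 430 N).
It fails at once if the cup under the spout is moved by more than 20 mm (distance of cup from where it was at the start of the episode above 0.02 m).
It fails at once if a piece of fruit is moved by more than 40 mm (distance of any of tomato_a, tomato_b, lemon, lime from where it was at the start of the episode above 0.04 m).
It also fails if it takes over 72 s, if anything falls off the work surface, if the arm or the gripper's body presses on something with over 40 N, if the wrist force passes 120 N, or if a joint passes its speed limit or range.

ROBOT

A 7-joint arm with a two-finger parallel gripper is mounted at the origin on a cart in front of the work surface, level with it; the furniture and walls round the work are solid. World frame = base frame: x ahead of the robot, y to its left, z up, the work surface at z = 0. Lengths are in m, angles in rad, forces in N, time in s.
With the tool pointing down it reaches from about 0.4 to 0.9 m from the base axis. Payload 5.5 kg.
Tool frame: the origin (TCP) lies on the centre line of the jaws, within the pads' length; the fingertips stand 19 mm ahead of it and the grasp point (between the pads) is the TCP (r.nose_length is the distance from the TCP to the fingertips, in m); z points along the fingers, y is the line along which they close (so a half turn about z gives the same grasp; the last joint's range is limited). The gripper opens to 85 mm and grips with 20 to 120 N. Pads are 22 mm wide; open, the fingers measure 114 mm over their backs; the gripper's body (76 mm by 85 mm) begins 54 mm behind the grasp point. The pads swing forward as they close: fully open they stand 13 mm farther back than shut.
Start: joints at [-0.87, 0.501, -0.427, 1.55, 0.221, 1.138, -0.21], TCP at [0.276, 0.589, 0.222] pointing down, gripper open.
Joint ranges: [-2.88, 2.88], [-0.31, 2.03], [-1.54, 1.56], [0.2, 2.42], [-1.41, 4.55], [0.19, 2.02], [-2.57, 2.57]. Speed limits (rad/s): [2.57, 2.57, 3.14, 3.14, 3.14, 3.14, 3.14].

INTERFACE

Orientations are given as a unit quaternion [w, x, y, z].
In Python, from plant import r, eyes gives the robot as it stands. The module is installed in compiled form; this text tells all that it offers.
- The arm moves only by the tool carry_out, never from a script. Its argument "targets" is a list of rows, each a list of 7 numbers: the shift along the tool's x, y, z in units of 30 mm (1.0 is 30 mm), then the turn, a rotation vector about the tool's x, y, z in units of 8 degrees (1.0 is 8 degrees), then the finger opening in mm, from 0 to 85.4. A call has 1 to 10 rows; each row shifts and turns the commanded pose from where the row before left it, along the tool's axes as they then stand; what a row does not reach is not made up. A row lasts 1/8 s, in which the tool goes at most 62.5 mm and 10.7 degrees, less where a joint would pass 70% of its speed; a pose out of reach is approached as far as the arm can. A call is refused whole if a number of a shift passes 1 or a number of a turn 1, either way. A call with a gripper value outside its range is refused whole. The fingers move at their own pace and stop on an object; "newtons" is the grip in N (left out, the last holds). Time passes only in rows, so rows that do not move let the fingers close. It gives the time, the measured TCP pose, the force, the opening and the grip force at its end, in the units of the state.
- r.get_state(): the state, without advancing time (a new reading comes with each control period).
- eyes.capture(name): name is "side" or "top" or "wrist"; returns (picture, depth): 400x640x3 uint8, blue, green, red; 400x640 float32, m along the optical axis (not along the pixel's ray), 0 where there is no reading.
- eyes.get_calibration(name): a dict with "camera_matrix" (3x3 intrinsics, pixels), "camera_from_world" (4x4, takes a point from world to camera coordinates). Camera axes: x right, y up, looking along -z (the intrinsics and any distortion apply to the point x, -y, -z); pixel columns grow to the right and rows downward; lengths in m; the calibration is good to about 2 mm. The wrist camera is an equidistant fisheye: a pixel r from the principal point sees the ray r / f radians off the axis. A picture is of the moment at which its call begins: read the wrist's pose just before it. get_calibration takes no time and is no camera call; for the wrist camera it gives the pose at the moment of the call.
- r.close_job(): hands the job in; it is judged then, once.
The state is a dict: "clock": time; "joint_pos": joint angles; "qd": joint speeds; "effort": joint torques, N m; "position": TCP position; "tcp_rot": TCP orientation; "force": force on the tool from outside, world axes, zero at the start; "wrist_torque": the same for the moment, N m; "grip_width": finger opening in m; "grip_force": force on a finger pad.
Only numpy, scipy, OpenCV 4.12 (cv2) and the standard library are available. Lean on these libraries where they do the work, as an engineer would, in place of code of your own. Each camera call takes 0.05 s, during which the arm holds its last target. There are 200 camera calls.

## Working session

There is one attempt and no reset: what is moved stays moved. The work goes in short steps, Python scripts to look and compute and a tool call to move; the robot and the scene stay as the last step left them, time stands still between calls to the robot, and variables do not carry over. Pictures are saved under pics/ and viewed, at most 10 in all, crops included, and the job is handed in when it is done.

Besides the shell and the picture viewer there is one more tool, called after ">>>" in YAML: its name, and indented under it one key for each argument. carry_out: Moves the arm, as the interface text tells. Its arguments: {"type":"object","properties":{"targets":{"type":"array"},"newtons":{"type":"number"}},"required":["targets"]}

```bash
mkdir -p pics; cat > h.py <<'E'
import numpy as np, cv2
from plant import r, eyes
from scipy.spatial.transform import Rotation as R
def world(name,depth,K,T):
    v,u=np.mgrid[0:400,0:640]
    x=(u-K[0,2])/K[0,0]*depth; y=(v-K[1,2])/K[1,1]*depth
    P=np.stack([x,-y,-depth,np.ones_like(depth)],-1)
    return (P@np.linalg.inv(T).T)[...,:3]
def cap(n,f=None):
    c=eyes.get_calibration(n);p,d=eyes.capture(n)
    if f: cv2.imwrite('pics/'+f,p)
    return p,d,np.array(c['camera_matrix']),np.array(c['camera_from_world'])
def rot():
    q=r.get_state()['tcp_rot']; return R.from_quat([q[1],q[2],q[3],q[0]])
E
python3 - <<'E'
from h import *
s=r.get_state(); print({k:np.round(v,3) for k,v in s.items()}); print(rot().as_matrix().round(2))
for n in('side','top'):
    p,d,K,T=cap(n,n+'1.png'); np.savez(n+'.npz',p=p,d=d,K=K,T=T); print(n,np.linalg.inv(T).round(2).tolist(),K.tolist())
E
```

```text
{'clock': np.float64(0.0), 'joint_pos': array([-0.87 ,  0.502, -0.427,  1.551,  0.221,  1.138, -0.21 ]), 'qd': array([-0.   , -0.001, -0.   , -0.001, -0.003, -0.   ,  0.001]), 'effort': array([ 1.0000e-03, -5.6952e+01, -5.8160e+00, -2.8094e+01,  1.1000e-02,
        1.2000e-02,  0.0000e+00]), 'position': array([0.275, 0.588, 0.221]), 'tcp_rot': array([-0.   ,  0.217,  0.976, -0.001]), 'force': array([ 0.247,  0.442, -0.376]), 'wrist_torque': array([0.005, 0.034, 0.04 ]), 'grip_force': np.float64(0.0), 'grip_width': np.float64(0.085)}
[[-0.91  0.42 -0.  ]
 [ 0.42  0.91 -0.  ]
 [ 0.   -0.   -1.  ]]
side [[0.76, 0.39, -0.52, -0.27], [-0.65, 0.43, -0.63, -0.89], [-0.02, 0.81, 0.58, 1.03], [0.0, 0.0, 0.0, 1.0]] [[415.1034546051292, 0.0, 314.0399832517146], [0.0, 415.1034546051292, 200.0903604184321], [0.0, 0.0, 1.0]]
top [[0.41, 0.79, -0.45, -0.11], [-0.91, 0.36, -0.2, -0.23], [0.0, 0.49, 0.87, 1.32], [0.0, 0.0, 0.0, 1.0]] [[442.3404754036471, 0.0, 315.3829699983341], [0.0, 442.3404754036471, 199.84220101533887], [0.0, 0.0, 1.0]]
```

View pics/top1.png

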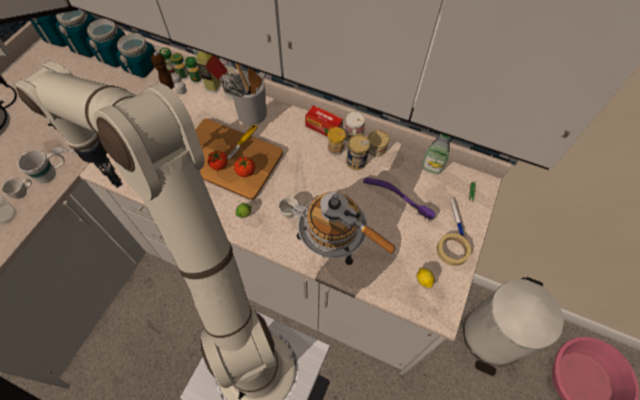

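View pics/side1.png

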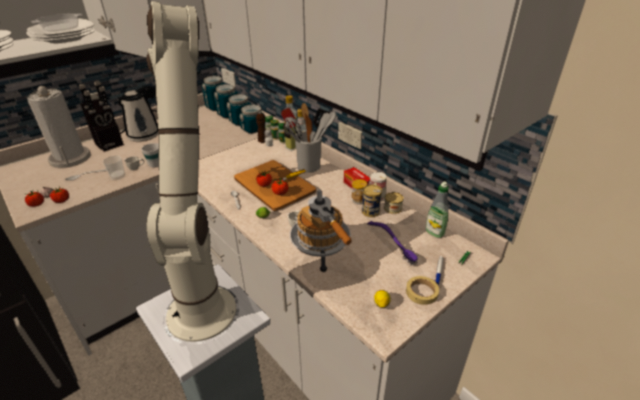

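The top view shows the press at about (335,220), the grip from (362,226) to (392,248) and the screw top near (335,200). In the side view the press is at about (320,225) and the grip at about (340,230).

```bash
python3 - <<'E'
from h import *
ims=[]
for n,(u0,v0) in dict(top=(285,175),side=(280,180)).items():
    z=np.load(n+'.npz'); p=z['p'];W=world(n,z['d'],z['K'],z['T'])
    c=p[v0:v0+90,u0:u0+120]; ims.append(cv2.resize(c,None,fx=3.3,fy=3.3,interpolation=cv2.INTER_CUBIC))
    h=cv2.cvtColor(p,cv2.COLOR_BGR2HSV)
    sub=np.zeros((400,640),bool); sub[v0:v0+90,u0:u0+120]=1
    m=sub&(h[...,1]>140)&(h[...,0]<16)&(W[...,2]>.19)&(W[...,2]<.24)
    Q=W[m]; print(n,'grip',m.sum(),np.median(Q,0).round(4))
    if len(Q)>10:
        C=Q-Q.mean(0);_,_,V=np.linalg.svd(C,full_matrices=False);t=C@V[0];print(' axis',V[0].round(3),'ends',(Q.mean(0)+V[0]*t.min()).round(3),(Q.mean(0)+V[0]*t.max()).round(3), Q[:,2].max())
    for lo,hi in((.245,.28),(.222,.243)):
        m=sub&(W[...,2]>lo)&(W[...,2]<hi); ys,xs=np.nonzero(m)
        print(lo,m.sum(),W[m].mean(0).round(3),W[m].min(0).round(3),W[m].max(0).round(3),xs.mean(),ys.mean())
    # tray rim
cv2.imwrite('pics/crop1.png',np.hstack(ims))
E
```

```text
top grip 283 [ 0.419  -0.1826  0.2122]
 axis [-0.288 -0.958 -0.   ] ends [ 0.434 -0.134  0.212] [ 0.405 -0.228  0.212] 0.2193888309850116
0.245 47 [ 0.466 -0.031  0.259] [ 0.456 -0.103  0.246] [ 0.475 -0.02   0.268] 335.1489361702128 197.29787234042553
0.222 129 [ 0.461 -0.048  0.228] [ 0.446 -0.11   0.222] [ 0.485 -0.01   0.243] 339.8062015503876 206.48837209302326
side grip 193 [ 0.4155 -0.1892  0.21  ]
 axis [-0.294 -0.955 -0.035] ends [ 0.443 -0.099  0.212] [ 0.403 -0.23   0.208] 0.23776565205256928
0.245 35 [ 0.464 -0.032  0.256] [ 0.456 -0.038  0.245] [ 0.475 -0.022  0.265] 319.6 192.9142857142857
0.222 81 [ 0.46  -0.052  0.23 ] [ 0.445 -0.112  0.222] [ 0.484 -0.02   0.243] 322.8888888888889 202.37037037037038
```

View pics/crop1.png

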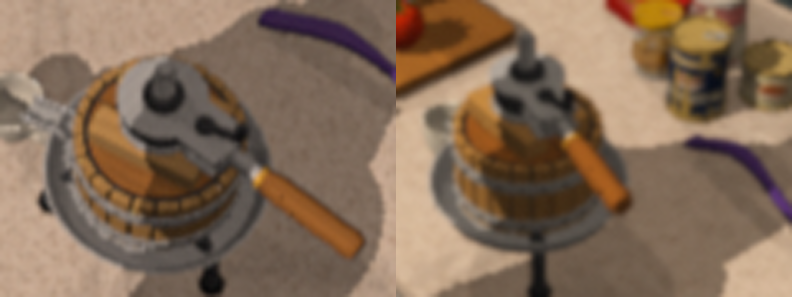

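The crop shows the screw top at (165,70), the handle running to lower right and the dark knob at about (240,130). That agrees with the depth data: axis ≈ (0.465,-0.031), grip middle ≈ (0.418,-0.184). I'll lift and turn first.

>>> carry_out:
  targets:
    - [0, 0, -0.4, 0, 0, 1, 60]
    - [0, 0, -0.4, 0, 0, 1, 60]
    - [0, 0, -0.4, 0, 0, 1, 60]
    - [0, 0, -0.4, 0, 0, 1, 60]
    - [0, 0, -0.4, 0, 0, 1, 60]
    - [0, 0, -0.4, 0, 0, 1, 60]
    - [0, 0, -0.4, 0, 0, 1, 60]
    - [0, 0, -0.4, 0, 0, 1, 60]
    - [0, 0, -0.4, 0, 0, 1, 60]
    - [0, 0, -0.2, 0, 0, 1, 60]
  newtons: 40

```text
clock: 1.35
position: [0.2755, 0.5887, 0.3365]
tcp_rot: [-0.0, 0.795, 0.606, -0.0]
force: [-0.1, 0.3, 0.3]
grip_width: 0.0597
grip_force: 0.0
```

>>> carry_out:
  targets:
    - [-1, 0.6, 0, 0, 0, 0, 50]
    - [-1, 0.6, 0, 0, 0, 0, 50]
    - [-1, 0.6, 0, 0, 0, 0, 50]
    - [-1, 0.6, 0, 0, 0, 0, 50]
    - [-1, 0.6, 0, 0, 0, 0, 50]
    - [-1, 0.6, 0, 0, 0, 0, 50]
    - [-1, 0.6, 0, 0, 0, 0, 50]
    - [-1, 0.6, 0, 0, 0, 0, 50]
    - [-1, 0.6, 0, 0, 0, 0, 50]
    - [-1, 0.6, 0, 0, 0, 0, 50]

```text
clock: 2.6
position: [0.3712, 0.2509, 0.336]
tcp_rot: [-0.0, 0.794, 0.608, -0.0]
force: [0.2, 0.5, 0.3]
grip_width: 0.0499
grip_force: 0.0
```

>>> carry_out:
  targets:
    - [-1, 0.6, 0, 0, 0, 0, 50]
    - [-1, 0.6, 0, 0, 0, 0, 50]
    - [-1, 0.6, 0, 0, 0, 0, 50]
    - [-1, 0.6, 0, 0, 0, 0, 50]
    - [-1, 0.6, 0, 0, 0, 0, 50]
    - [-1, 0.6, 0, 0, 0, 0, 50]
    - [-1, 0.6, 0, 0, 0, 0, 50]
    - [-1, 0.6, 0, 0, 0, 0, 50]
    - [-1, 0.6, 0, 0, 0, 0, 50]
    - [0, 0, 0, 0, 0, 0, 50]

```text
clock: 3.85
position: [0.4573, -0.0535, 0.336]
tcp_rot: [0.0, 0.795, 0.606, -0.0]
force: [-0.4, -0.2, 0.4]
grip_width: 0.0501
grip_force: 0.0
```

```bash
python3 - <<'E'
from h import *
s=r.get_state(); print(s['clock'],s['joint_pos'].round(2),s['position'].round(4),s['force'].round(2),s['grip_width']); print(rot().as_matrix().round(3))
for n,(u0,v0) in dict(top=(285,175),side=(280,180)).items():
    z=np.load(n+'.npz'); p=z['p'];W=world(n,z['d'],z['K'],z['T'])
    sub=np.zeros((400,640),bool); sub[v0:v0+90,u0:u0+120]=1
    m=sub&(W[...,2]>.232)&(W[...,1]<-.07); ys,xs=np.nonzero(m)
    for a,b in zip(xs,ys): print(n,a,b,W[b,a].round(3),p[b,a])
p,d,K,T=cap('wrist','w1.png'); print(K.tolist(),np.linalg.inv(T).round(3).tolist())
E
```

```text
3.85 [-0.33  0.02  0.39  1.88 -0.01  1.25 -0.2 ] [ 0.4573 -0.0535  0.336 ] [-0.39 -0.17  0.38] 0.05009172058376109
[[ 0.265  0.964 -0.001]
 [ 0.964 -0.265 -0.001]
 [-0.001 -0.    -1.   ]]
top 341 177 [-0.108 -0.229  1.317] [134 156 185]
top 331 180 [-0.108 -0.229  1.317] [135 157 187]
top 322 184 [-0.108 -0.229  1.317] [135 157 186]
top 378 195 [-0.108 -0.229  1.317] [ 89 104 123]
top 341 196 [-0.108 -0.229  1.317] [ 94  98 106]
top 396 197 [-0.108 -0.229  1.317] [ 91 106 125]
top 292 205 [-0.108 -0.229  1.317] [122 139 155]
top 337 207 [-0.108 -0.229  1.317] [24 25 27]
top 331 209 [-0.108 -0.229  1.317] [74 77 83]
top 396 209 [-0.108 -0.229  1.317] [ 88 104 121]
top 357 212 [ 0.457 -0.1    0.243] [48 60 73]
top 358 212 [ 0.456 -0.103  0.246] [37 47 60]
top 359 212 [ 0.459 -0.105  0.242] [45 52 60]
top 356 213 [-0.108 -0.229  1.317] [61 65 70]
top 357 213 [ 0.454 -0.101  0.242] [39 41 46]
top 358 213 [ 0.454 -0.104  0.244] [33 34 38]
top 359 213 [ 0.457 -0.106  0.241] [38 41 44]
top 360 213 [ 0.461 -0.108  0.236] [52 54 59]
top 288 214 [-0.108 -0.229  1.317] [129 146 161]
top 356 214
[... 3914 characters left out ...]
  -0.89   1.035] [ 85  93 115]
side 332 244 [-0.27  -0.89   1.035] [41 54 68]
side 284 250 [-0.27  -0.89   1.035] [151 182 212]
side 315 256 [-0.27  -0.89   1.035] [ 92 112 133]
side 324 258 [-0.27  -0.89   1.035] [32 36 41]
side 284 261 [-0.27  -0.89   1.035] [151 180 209]
side 310 261 [-0.27  -0.89   1.035] [126 151 177]
side 285 266 [-0.27  -0.89   1.035] [145 173 202]
side 395 266 [-0.27  -0.89   1.035] [155 183 213]
side 317 267 [-0.27  -0.89   1.035] [ 78  94 113]
[[309.70691628693146, 0.0, 320.6030192133401], [0.0, 309.70691628693146, 197.2991005083204], [0.0, 0.0, 1.0]] [[0.964, 0.253, 0.079, 0.477], [-0.265, 0.922, 0.283, 0.018], [-0.001, -0.294, 0.956, 0.487], [0.0, 0.0, 0.0, 1.0]]
```

View pics/w1.png

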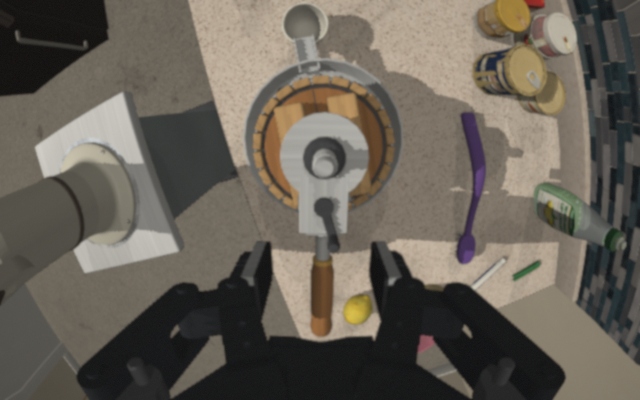

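The wrist view shows the handle pointing straight down the image, with the grip at (320,290) and the knob at (333,240), leaning right, which is the releasing side. I'll straddle the knob.

>>> carry_out:
  targets:
    - [-0.86, 0.18, 0, 0, 0, 0, 50]
    - [-0.85, 0.18, 0, 0, 0, 0, 50]
    - [0, 0, 0.8, 0, 0, 0, 50]
    - [0, 0, 0.8, 0, 0, 0, 50]
    - [0, 0, 0.8, 0, 0, 0, 50]
    - [0, 0, 0.77, 0, 0, 0, 50]
    - [0, 0, 0, 0, 0, 0, 50]

```text
clock: 4.78
position: [0.453, -0.1014, 0.2396]
tcp_rot: [-0.002, 0.793, 0.609, -0.001]
force: [0.3, -0.3, 0.5]
grip_width: 0.0501
grip_force: 0.0
```

```bash
python3 - <<'E'
from h import *
s=r.get_state(); print(s['position'].round(4),s['force'].round(2))
p,d,K,T=cap('wrist'); cv2.imwrite('pics/w2.png',cv2.resize(p[150:390,180:460],None,fx=2,fy=2))
E
```

```text
[ 0.453  -0.1014  0.2396] [ 0.32 -0.26  0.49]
```

View pics/w2.png

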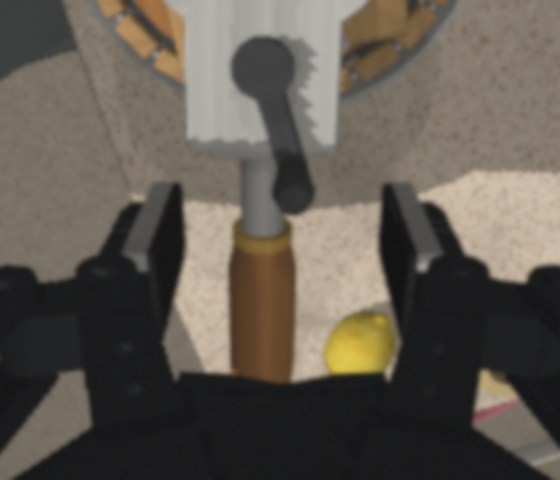

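The knob at (293,190) in the crop lies between the open pads at (180,190) and (385,190). Next I push it toward -y (clockwise).

>>> carry_out:
  targets:
    - [0, -0.3, 0, 0, 0, 0, 50]
    - [0, -0.3, 0, 0, 0, 0, 50]
    - [0, -0.2, 0, 0, 0, 0, 50]
    - [0, -0.2, 0, 0, 0, 0, 50]
    - [0, -0.2, 0, 0, 0, 0, 50]
    - [0, -0.13, 0, 0, 0, 0, 50]
    - [0, 0, 0, 0, 0, 0, 50]

```text
clock: 5.7
position: [0.4158, -0.0925, 0.2412]
tcp_rot: [-0.0, 0.794, 0.608, 0.0]
force: [0.4, 0.6, 0.8]
grip_width: 0.05
grip_force: 0.0
```

```bash
python3 - <<'E'
from h import *
s=r.get_state(); print(s['position'].round(4),s['force'].round(2))
p,d,K,T=cap('wrist'); cv2.imwrite('pics/w3.png',cv2.resize(p[150:390,180:460],None,fx=2,fy=2))
E
```

```text
[ 0.4158 -0.0925  0.2412] [0.44 0.58 0.84]
```

View pics/w3.png

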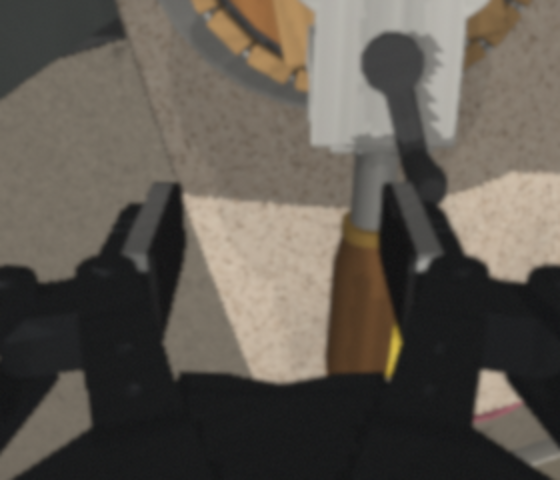

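The finger passed the knob without flipping it: the knob at (430,185) still leans right. I'll work out exactly where it is relative to the pad from the wrist camera.

```bash
cat >> h.py <<'E'
def fish(p,d,K,T,u,v):
    a,b=(u-K[0,2])/K[0,0],(v-K[1,2])/K[1,1]; t=np.hypot(a,b); k=np.tan(t)/t if t>1e-9 else 1
    z=d[v,u]; P=np.array([a*k*z,-b*k*z,-z,1]); return (np.linalg.inv(T)@P)[:3]
def inimg(K,T,P):
    q=T@np.append(P,1); x,y,z=q[0],-q[1],-q[2]; rr=np.hypot(x,y); t=np.arctan2(rr,z)
    return np.array([K[0,2]+K[0,0]*t*x/rr,K[1,2]+K[0,0]*t*y/rr])
E
python3 - <<'E'
from h import *
s=r.get_state(); Rm=rot().as_matrix(); o=np.array(s['position'])
p,d,K,T=cap('wrist')
for u,v in [(398,238),(400,242),(396,238),(376,175),(360,215),(370,190),(376,245),(382,262),(385,270),(378,250),(390,280),(264,245),(250,275),(258,262)]:
    P=fish(p,d,K,T,u,v); print(u,v,p[v,u],round(float(d[v,u]),3),P.round(4),'tool',((P-o)@Rm*1000).round(1))
for P in ([.454,-.106,.2435],[.465,-.031,.265],o+.019*Rm[:,2]): print(inimg(K,T,np.array(P)))
E
```

```text
398 238 [41 42 41] 0.166 [ 0.4584 -0.1     0.2404] tool [ 3.9 42.8  0.9]
400 242 [50 51 50] 0.165 [ 0.459  -0.1021  0.2415] tool [ 1.9 43.9 -0.3]
396 238 [41 42 41] 0.165 [ 0.4572 -0.0992  0.2412] tool [ 4.3 41.5  0.1]
376 175 [66 66 66] 0.177 [ 0.4562 -0.0678  0.2192] tool [34.3 32.3 22. ]
360 215 [161 167 169] 0.189 [ 0.4418 -0.0911  0.2149] tool [ 8.1 24.4 26.3]
370 190 [66 66 67] 0.179 [ 0.4508 -0.0756  0.2196] tool [25.4 29.1 21.6]
376 245 [43 44 45] 0.144 [ 0.4443 -0.0897  0.2615] tool [ 10.1  26.5 -20.2]
382 262 [36 37 37] 0.128 [ 0.4442 -0.09    0.2776] tool [  9.8  26.5 -36.4]
385 270 [35 36 36] 0.121 [ 0.4441 -0.0896  0.285 ] tool [ 10.2  26.4 -43.8]
378 250 [44 45 46] 0.139 [ 0.4443 -0.0898  0.2665] tool [ 10.   26.6 -25.3]
390 280 [137 140 140] 0.116 [ 0.4448 -0.091   0.2909] tool [  9.   27.4 -49.7]
264 245 [61 63 64] 0.145 [ 0.3928 -0.0763  0.2605] tool [  9.7 -26.7 -19.3]
250 275 [75 77 78] 0.116 [ 0.3925 -0.0751  0.29  ] tool [ 10.7 -27.3 -48.8]
258 262 [55 57 57] 0.128 [ 0.3933 -0.0759  0.2783] tool [ 10.1 -26.3 -37.1]
[393.32977621 251.9736525 ]
[395.4640101 110.9103136]
[320.17582819 232.0516622 ]
```

```bash
python3 - <<'E'
from h import *
s=r.get_state(); Rm=rot().as_matrix(); o=np.array(s['position'])
print(r.nose_length,s['grip_width'])
p,d,K,T=cap('wrist')
for v in range(232,256,2):
    print(v,[(u,*((fish(p,d,K,T,u,v)-o)@Rm*1000).round(0).astype(int).tolist()) for u in (372,375,378,384,390)])
for t in ([11,25,-20],[11,25,0],[11,25,10],[11,25,19],[-11,25,10],[11,40,10]): print(t,inimg(K,T,o+Rm@np.array(t)/1000).round(0))
E
```

```text
0.019 0.05026753735084309
232 [(372, -6, 34, 33), (375, -6, 36, 33), (378, -8, 39, 37), (384, 3, 37, 13), (390, 6, 39, 5)]
234 [(372, -7, 34, 31), (375, -8, 36, 34), (378, -100, 81, 242), (384, 2, 37, 11), (390, 5, 39, 5)]
236 [(372, -8, 34, 31), (375, -10, 36, 35), (378, -104, 81, 243), (384, 2, 36, 7), (390, 4, 39, 3)]
238 [(372, -11, 34, 33), (375, -11, 36, 34), (378, -106, 81, 242), (384, 3, 36, 4), (390, 4, 38, 1)]
240 [(372, -12, 34, 33), (375, -13, 37, 35), (378, -110, 81, 243), (384, 1, 36, 5), (390, 3, 38, -1)]
242 [(372, 9, 25, -15), (375, 10, 27, -17), (378, 10, 28, -17), (384, 10, 31, -17), (390, 3, 38, -2)]
244 [(372, 8, 26, -14), (375, 10, 26, -19), (378, 10, 28, -20), (384, 10, 31, -19), (390, 1, 38, -1)]
246 [(372, 8, 25, -16), (375, 10, 26, -22), (378, 10, 27, -20), (384, 10, 30, -21), (390, 0, 38, -1)]
248 [(372, 7, 25, -16), (375, 10, 25, -24), (378, 10, 27, -24), (384, 10, 30, -23), (390, -1, 38, -1)]
250 [(372, 6, 25, -17), (375, 10, 25, -25), (378, 10, 27, -26), (384, 11, 29, -27), (390, -2, 38, -1)]
252 [(372, 5, 25, -17), (375, 9, 25, -25), (378, 10, 26, -27), (384, 10, 29, -27), (390, 10, 32, -27)]
254 [(372, 3, 26, -16), (375, 9, 25, -26), (378, 10, 26, -29), (384, 10, 29, -29), (390, 10, 31, -30)]
[11, 25, -20] [373. 243.]
[11, 25, 0] [367. 227.]
[11, 25, 10] [365. 220.]
[11, 25, 19] [363. 215.]
[-11, 25, 10] [363. 255.]
[11, 40, 10] [391. 220.]
```

The wrist depth shows the fingertips about 16 mm behind the TCP frame, at z≈0.257, so they passed above the knob. I'll go back over it, then descend farther in small steps while watching the force.

>>> carry_out:
  targets:
    - [0, 0.5, 0, 0, 0, 0, 50]
    - [0, 0.5, 0, 0, 0, 0, 50]
    - [0, 0.36, 0, 0, 0, 0, 50]
    - [0, 0, 0.25, 0, 0, 0, 50]
    - [0, 0, 0.2, 0, 0, 0, 50]
    - [0, 0, 0, 0, 0, 0, 50]

```text
clock: 6.6
position: [0.4543, -0.103, 0.2268]
tcp_rot: [-0.001, 0.794, 0.608, -0.001]
force: [1.3, 0.4, 0.1]
grip_width: 0.0498
grip_force: 0.0
```

>>> carry_out:
  targets:
    - [0, 0, 0.15, 0, 0, 0, 50]
    - [0, 0, 0.15, 0, 0, 0, 50]
    - [0, 0, 0, 0, 0, 0, 50]

```text
clock: 6.98
position: [0.455, -0.1031, 0.2183]
tcp_rot: [-0.0, 0.794, 0.608, -0.0]
force: [0.3, -0.4, 0.2]
grip_width: 0.0501
grip_force: 0.0
```

```bash
python3 - <<'E'
from h import *
s=r.get_state(); Rm=rot().as_matrix(); o=np.array(s['position']); print(o,s['force'].round(2))
p,d,K,T=cap('wrist'); cv2.imwrite('pics/w4.png',cv2.resize(p[150:390,180:460],None,fx=2,fy=2))
for v in range(180,262,3):
    print(v,[(u,*((fish(p,d,K,T,u,v)-o)@Rm*1000).round(0).astype(int).tolist()) for u in (320,325,330,366,372)])
E
```

```text
[ 0.45503414 -0.10309979  0.21832324] [ 0.26 -0.44  0.19]
180 [(320, 36, 0, 2), (325, 36, 3, 3), (330, 36, 5, 4), (366, 20, 33, 67), (372, 21, 38, 65)]
183 [(320, 35, 0, 1), (325, 34, 3, 3), (330, 34, 5, 3), (366, 18, 34, 67), (372, 18, 38, 67)]
186 [(320, 34, 0, -2), (325, 33, 3, 2), (330, 33, 5, 3), (366, 16, 33, 66), (372, 16, 38, 67)]
189 [(320, 33, 0, -3), (325, 31, 3, 2), (330, 31, 5, 2), (366, 14, 34, 66), (372, 13, 38, 67)]
192 [(320, 31, 0, -3), (325, 30, 3, 2), (330, 30, 5, 2), (366, 11, 34, 66), (372, -11, 51, 143)]
195 [(320, 29, 0, -2), (325, 28, 3, 4), (330, 28, 5, 3), (366, -14, 45, 142), (372, -13, 51, 142)]
198 [(320, 28, 0, -2), (325, 27, 3, 2), (330, 26, 5, 2), (366, -16, 45, 141), (372, -40, 65, 218)]
201 [(320, 25, 0, 2), (325, 25, 3, 3), (330, 25, 5, 2), (366, -44, 57, 219), (372, -44, 65, 219)]
204 [(320, 23, 0, 2), (325, 23, 3, 4), (330, 23, 5, 3), (366, -48, 57, 217), (372, -48, 65, 219)]
207 [(320, 21, 0, 3), (325, 21, 3, 3), (330, 21, 5, 3), (366, -52, 58, 218), (372, -53, 66, 220)]
210 [(320, 20, 0, 2), (325, 20, 3, 2), (330, 19, 5, 4), (366, -56, 58, 219)
[... 1000 characters left out ...]
)]
243 [(320, 4, 0, -4), (325, 4, 3, -5), (330, -102, 13, 218), (366, -103, 61, 219), (372, 9, 25, -15)]
246 [(320, 4, 0, -9), (325, 4, 3, -9), (330, 2, 5, -4), (366, -107, 61, 219), (372, 7, 26, -15)]
249 [(320, 5, 0, -13), (325, 5, 2, -13), (330, 2, 5, -8), (366, -112, 61, 219), (372, 6, 26, -15)]
252 [(320, 6, 0, -19), (325, 6, 2, -18), (330, 4, 5, -16), (366, -117, 61, 219), (372, 4, 26, -16)]
255 [(320, 5, 0, -19), (325, 5, 2, -20), (330, 4, 5, -18), (366, -121, 62, 219), (372, 5, 25, -20)]
258 [(320, 4, 0, -22), (325, 5, 2, -22), (330, 4, 5, -21), (366, -126, 62, 219), (372, 3, 25, -19)]
261 [(320, 3, 0, -22), (325, 3, 2, -23), (330, 2, 5, -21), (366, -131, 62, 219), (372, 2, 25, -21)]
```

View pics/w4.png

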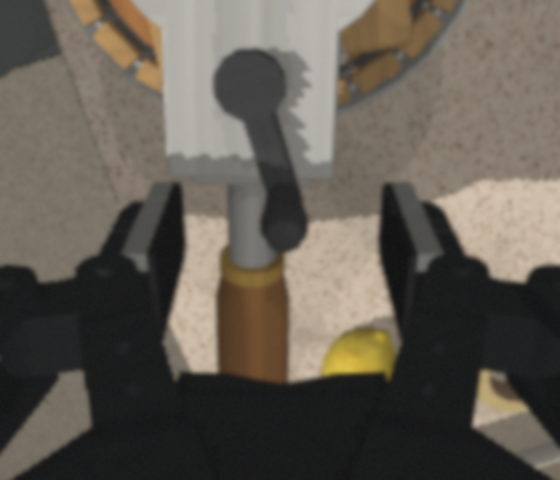

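The knob top at (285,235) is now about 6 mm below tip level. I'll go 9 mm lower and push.

>>> carry_out:
  targets:
    - [0, 0, 0.15, 0, 0, 0, 50]
    - [0, 0, 0.15, 0, 0, 0, 50]
    - [0, -0.3, 0, 0, 0, 0, 50]
    - [0, -0.25, 0, 0, 0, 0, 50]
    - [0, -0.15, 0, 0, 0, 0, 50]
    - [0, -0.15, 0, 0, 0, 0, 50]

```text
clock: 7.78
position: [0.4312, -0.097, 0.2102]
tcp_rot: [0.001, 0.794, 0.608, 0.001]
force: [1.8, -2.0, 0.8]
grip_width: 0.0498
grip_force: 1.1
```

>>> carry_out:
  targets:
    - [0, -0.15, 0, 0, 0, 0, 50]
    - [0, -0.15, 0, 0, 0, 0, 50]
    - [0, -0.1, 0, 0, 0, 0, 50]
    - [0, 0, 0, 0, 0, 0, 50]

```text
clock: 8.28
position: [0.419, -0.0932, 0.2098]
tcp_rot: [-0.0, 0.794, 0.608, 0.0]
force: [1.3, -0.6, 1.1]
grip_width: 0.0498
grip_force: 0.7
```

```bash
python3 - <<'E'
from h import *
s=r.get_state(); print(s['position'].round(4),s['force'].round(2))
p,d,K,T=cap('wrist'); cv2.imwrite('pics/w5.png',cv2.resize(p[150:390,180:460],None,fx=2,fy=2))
E
```

```text
[ 0.419  -0.0932  0.2098] [ 1.33 -0.64  1.13]
```

View pics/w5.png

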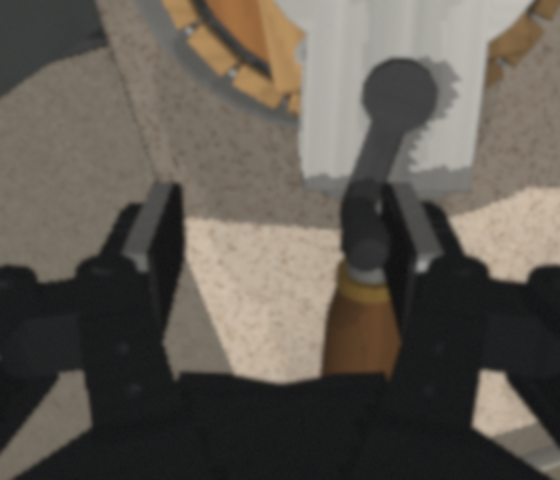

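The knob now leans left, toward pressing: (365,240) against the hub at (400,90). I'll check the angle with depth.

```bash
python3 - <<'E'
from h import *
p,d,K,T=cap('wrist'); Rm=rot().as_matrix(); o=np.array(r.get_state()['position'])
W=np.array([[ (fish(p,d,K,T,u,v)-o)@Rm*1000 for u in range(300,440)] for v in range(150,345)])
P=p[150:345,300:440].astype(int); z=W[...,2]+0; Z=o[2]*1000-z
g=P.max(-1)
h=cv2.cvtColor(P.astype(np.uint8),cv2.COLOR_BGR2HSV)
grip=(h[...,1]>110)&(Z>190)&(Z<225); A=W[grip]; print('grip',grip.sum(),A.mean(0).round(1),np.polyfit(A[:,0],A[:,1],1))
fork=(g>110)&(Z>205)&(Z<225)&(W[...,0]<60); A=W[fork]
for a in range(10,60,8):
    q=A[(A[:,0]>a)&(A[:,0]<a+8)]; 
    if len(q): print('fork x',a+4,np.percentile(q[:,1],[2,98]).round(1))
hub=np.array(W[95-150+150-0-105 if 0 else 45,80]);print('hub top centre',W[195-150,380-300])
k=(g<75)&(Z>228)&(W[...,1]<24)&(W[...,1]>0); A=W[k]; print('knob',k.sum(),A.mean(0).round(1),A.min(0).round(1),A.max(0).round(1))
dk=(g<90)&(Z>213)&(W[...,0]>25)&(W[...,0]<55)&(W[...,1]>10)&(W[...,1]<50);A=W[dk];print('hub',A.mean(0).round(1),A.min(0),A.max(0))
E
```

```text
grip 1453 [-46.6  24.4  -1.6] [-2.06141587e-02  2.34203480e+01]
fork x 14 [ 6.  50.6]
fork x 22 [ 6.4 50.5]
fork x 30 [ 6.3 50.8]
fork x 38 [ 5.5 50.6]
fork x 46 [ 3.8 55.6]
fork x 54 [ 0.5 58.2]
hub top centre [ 31.80690522  28.83682593 -10.2283239 ]
knob 2058 [ 11.6  17.5 -70. ] [-5.000e+00  1.000e-01 -1.512e+02] [ 73.8  24.  -18.4]
hub [ 31.9  28.7 -10.8] [ 25.00155354  19.83251615 -12.6222788 ] [39.43838318 37.85214089 -5.3689037 ]
```

The fork centre is at y≈28.5 and the knob centre at ≈19, so the lever is at about +0.3 rad, flipped. Now I move to the grip.

>>> carry_out:
  targets:
    - [0, 0.25, 0, 0, 0, 0, 60]
    - [0, 0, -0.6, 0, 0, 0, 60]
    - [0, 0, -0.6, 0, 0, 0, 60]
    - [-0.9, 0.23, 0, 0, 0, 0, 60]
    - [-0.9, 0.23, 0, 0, 0, 0, 60]
    - [-0.93, 0.23, 0, 0, 0, 0, 60]
    - [0, 0, 0.8, 0, 0, 0, 60]
    - [0, 0, 0.5, 0, 0, 0, 60]
    - [0, 0, 0, 0, 0, 0, 60]

```text
clock: 9.5
position: [0.424, -0.1791, 0.2053]
tcp_rot: [-0.001, 0.794, 0.608, -0.001]
force: [0.2, -0.7, 0.1]
grip_width: 0.06
grip_force: 0.0
```

```bash
python3 - <<'E'
from h import *
s=r.get_state(); print(s['clock'],s['position'].round(4),s['force'].round(2),s['joint_pos'].round(2))
p,d,K,T=cap('wrist'); cv2.imwrite('pics/w6.png',p)
Rm=rot().as_matrix(); o=np.array(s['position'])
W=np.array([[ (fish(p,d,K,T,u,v)-o)@Rm*1000 for u in range(270,380)] for v in range(100,345)])
P=p[100:345,270:380]; h=cv2.cvtColor(P,cv2.COLOR_BGR2HSV); Z=o[2]*1000-W[...,2]
m=(h[...,1]>110)&(Z>190)&(Z<225); A=W[m]; print(m.sum(),A.mean(0).round(1),A.min(0).round(1),A.max(0).round(1),np.polyfit(A[:,0],A[:,1],1))
E
```

```text
9.5 [ 0.424  -0.1791  0.2053] [ 0.23 -0.67  0.12] [-0.14  0.16  0.53  2.05 -0.1   0.96  0.18]
6982 [ 7.4 -1.2 -6.8] [-50.2 -14.4 -16.3] [51.6 30.4  6.5] [ 0.0321594 -1.4486819]
```

View pics/w6.png

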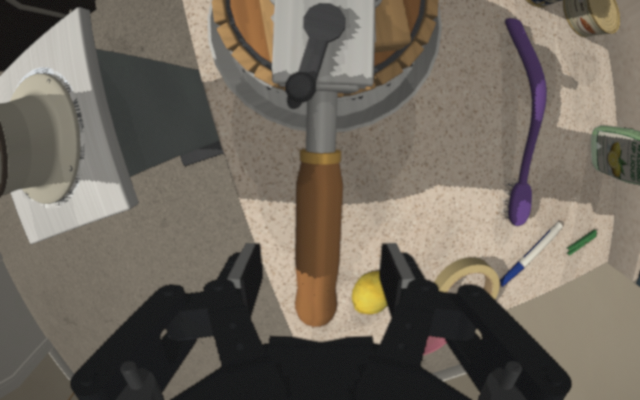

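The grip is centred between the pads, from (320,150) to (316,325), and the knob at (300,87) leans to the pressing side. Descend and grasp.

>>> carry_out:
  targets:
    - [0, 0, 0.5, 0, 0, 0, 60]
    - [0, 0, 0.4, 0, 0, 0, 60]
    - [0, -0.03, 0, 0, 0, 0.2, 20]
    - [0, 0, 0, 0, 0, 0, 20]
    - [0, 0, 0, 0, 0, 0, 20]
    - [0, 0, 0, 0, 0, 0, 20]
  newtons: 40

```text
clock: 10.3
position: [0.4241, -0.1797, 0.1798]
tcp_rot: [-0.0, 0.802, 0.597, -0.0]
force: [-1.0, 0.3, 0.7]
grip_width: 0.0243
grip_force: 39.4
```

>>> carry_out:
  targets:
    - [0.03, -0.55, 0.005, 0, 0, 0.75, 20]
    - [0.03, -0.55, 0.005, 0, 0, 0.75, 20]
    - [0.03, -0.55, 0.005, 0, 0, 0.75, 20]
    - [0.03, -0.55, 0.005, 0, 0, 0.75, 20]

```text
clock: 10.8
position: [0.3664, -0.1492, 0.1794]
tcp_rot: [0.001, 0.909, 0.416, -0.0]
force: [-0.7, -4.0, 0.5]
grip_width: 0.0239
grip_force: 41.9
```

>>> carry_out:
  targets:
    - [0.03, 0.56, 0, 0, 0, -0.75, 20]
    - [0.03, 0.56, 0, 0, 0, -0.75, 20]
    - [0.03, 0.56, 0, 0, 0, -0.75, 20]
    - [0.03, 0.56, 0, 0, 0, -0.75, 20]
    - [0.03, 0.56, 0, 0, 0, -0.75, 20]
    - [0.03, 0.56, 0, 0, 0, -0.75, 20]
    - [0.03, 0.56, 0, 0, 0, -0.75, 20]
    - [0.03, 0.56, 0, 0, 0, -0.75, 20]
    - [0.03, 0.56, 0, 0, 0, -0.75, 20]
    - [0, 0, 0, 0, 0, 0, 20]

```text
clock: 12.05
position: [0.5091, -0.1806, 0.1794]
tcp_rot: [-0.001, 0.619, 0.786, 0.0]
force: [-3.9, 4.4, 6.6]
grip_width: 0.0242
grip_force: 42.9
```

```bash
cat > st.py <<'E'
from h import *
s=r.get_state(); M=rot().as_matrix(); f=np.array(s['force'])@M; x=M[:,0]
c=np.array([.4705,-.027]);v=np.array(s['position'])[:2]-c
print('t',s['clock'],'pos',s['position'].round(4),'ang_tool',round(np.arctan2(x[0],x[1]),3),'ang_pos',round(np.arctan2(-v[0],-v[1]),3),'rad',round(np.hypot(*v),4),'f_tool',f.round(1),'j',s['joint_pos'].round(2))
E
python3 st.py
```

```text
t 12.05 pos [ 0.5091 -0.1806  0.1794] ang_tool -0.236 ang_pos -0.246 rad 0.1583 f_tool [ 5.2 -2.8 -6.6] j [-0.06  0.34  0.43  1.89 -0.17  0.94  0.69]
```

>>> carry_out:
  targets:
    - [0.03, -0.56, 0, 0, 0, 0.75, 20]
    - [0.03, -0.56, 0, 0, 0, 0.75, 20]
    - [0.03, -0.56, 0, 0, 0, 0.75, 20]
    - [0.03, -0.56, 0, 0, 0, 0.75, 20]
    - [0.03, -0.56, 0, 0, 0, 0.75, 20]

```text
clock: 12.68
position: [0.4249, -0.18, 0.1787]
tcp_rot: [0.0, 0.803, 0.596, -0.0]
force: [1.9, 0.6, -5.5]
grip_width: 0.0245
grip_force: 41.1
```

```bash
python3 st.py
```

```text
t 12.675 pos [ 0.4249 -0.18    0.1787] ang_tool 0.295 ang_pos 0.29 rad 0.1597 f_tool [1.2 1.7 5.5] j [-0.15  0.21  0.56  2.08 -0.14  0.89  0.19]
```

>>> carry_out:
  targets:
    - [0.03, -0.56, 0, 0, 0, 0.75, 20]
    - [0.03, -0.56, 0, 0, 0, 0.75, 20]
    - [0.03, -0.56, 0, 0, 0, 0.75, 20]
    - [0.03, -0.56, 0, 0, 0, 0.75, 20]

```text
clock: 13.18
position: [0.3652, -0.1483, 0.1781]
tcp_rot: [0.0, 0.91, 0.415, -0.001]
force: [2.6, -2.5, -11.7]
grip_width: 0.0242
grip_force: 40.1
```

```bash
python3 st.py
```

```text
t 13.175 pos [ 0.3652 -0.1483  0.1781] ang_tool 0.716 ang_pos 0.715 rad 0.1606 f_tool [-0.2  3.5 11.7] j [-0.26  0.07  0.61  2.22 -0.05  0.87 -0.34]
```

>>> carry_out:
  targets:
    - [0.03, 0.56, 0.03, 0, 0, -0.75, 20]
    - [0.03, 0.56, 0.01, 0, 0, -0.75, 20]
    - [0.03, 0.56, 0, 0, 0, -0.75, 20]
    - [0.03, 0.56, 0, 0, 0, -0.75, 20]
    - [0.03, 0.56, 0, 0, 0, -0.75, 20]
    - [0.03, 0.56, 0, 0, 0, -0.75, 20]
    - [0.03, 0.56, 0, 0, 0, -0.75, 20]
    - [0.03, 0.56, 0, 0, 0, -0.75, 20]
    - [0.03, 0.56, 0, 0, 0, -0.75, 20]
    - [0, 0, 0, 0, 0, 0, 20]

```text
clock: 14.42
position: [0.5086, -0.1807, 0.1779]
tcp_rot: [-0.001, 0.62, 0.785, 0.0]
force: [-4.3, 3.9, 5.6]
grip_width: 0.0242
grip_force: 42.8
```

```bash
python3 st.py
```

```text
t 14.425 pos [ 0.5086 -0.1807  0.1779] ang_tool -0.234 ang_pos -0.243 rad 0.1584 f_tool [ 4.8 -3.3 -5.6] j [-0.08  0.35  0.45  1.9  -0.18  0.94  0.69]
```

>>> carry_out:
  targets:
    - [0.03, -0.56, 0.005, 0, 0, 0.75, 20]
    - [0.03, -0.56, 0.005, 0, 0, 0.75, 20]
    - [0.03, -0.56, 0.005, 0, 0, 0.75, 20]
    - [0.03, -0.56, 0.007, 0, 0, 0.75, 20]
    - [0.03, -0.56, 0.007, 0, 0, 0.75, 20]

```text
clock: 15.05
position: [0.4251, -0.1801, 0.1772]
tcp_rot: [0.001, 0.804, 0.595, 0.0]
force: [-0.2, -0.0, 1.0]
grip_width: 0.0241
grip_force: 42.3
```

```bash
python3 st.py
```

```text
t 15.05 pos [ 0.4251 -0.1801  0.1772] ang_tool 0.297 ang_pos 0.288 rad 0.1596 f_tool [-0.1 -0.2 -1. ] j [-0.17  0.21  0.58  2.08 -0.15  0.89  0.19]
```

>>> carry_out:
  targets:
    - [0.03, -0.56, 0.007, 0, 0, 0.75, 20]
    - [0.03, -0.56, 0.007, 0, 0, 0.75, 20]

```text
clock: 15.3
position: [0.3943, -0.1679, 0.1769]
tcp_rot: [0.001, 0.862, 0.507, 0.001]
force: [1.0, -2.6, 0.4]
grip_width: 0.024
grip_force: 42.5
```

```bash
python3 st.py
```

```text
t 15.3 pos [ 0.3943 -0.1679  0.1769] ang_tool 0.507 ang_pos 0.496 rad 0.1602 f_tool [-1.8  2.2 -0.4] j [-0.23  0.14  0.62  2.15 -0.11  0.87 -0.05]
```

```bash
cat >> st.py <<'E'
m=np.array(s['wrist_torque'])@M; print('m_tool',m.round(3),'EFFECTIVE PULL',round(f[1]-m[2]/.16,2))
E
python3 st.py
```

```text
t 15.3 pos [ 0.3943 -0.1679  0.1769] ang_tool 0.507 ang_pos 0.496 rad 0.1602 f_tool [-1.8  2.2 -0.4] j [-0.23  0.14  0.62  2.15 -0.11  0.87 -0.05]
m_tool [-0.291 -0.289 -0.728] EFFECTIVE PULL 6.72
```

>>> carry_out:
  targets:
    - [0.03, -0.56, 0.007, 0, 0, 0.75, 20]
    - [0.03, -0.56, 0.007, 0, 0, 0.75, 20]

```text
clock: 15.55
position: [0.3667, -0.1495, 0.1766]
tcp_rot: [0.002, 0.91, 0.414, 0.001]
force: [0.4, -5.7, 2.1]
grip_width: 0.0243
grip_force: 42.8
```

```bash
python3 st.py
```

```text
t 15.55 pos [ 0.3667 -0.1495  0.1766] ang_tool 0.717 ang_pos 0.703 rad 0.1606 f_tool [-4.1  4.1 -2.1] j [-0.29  0.07  0.64  2.22 -0.05  0.86 -0.34]
m_tool [-0.628 -0.839 -0.798] EFFECTIVE PULL 9.05
```

The moment through the clamped grip carries part of the load, so the effective pull is 6.7 rising to 9 N: contact has begun. I'll do another back stroke, then a closely watched press.

>>> carry_out:
  targets:
    - [0.03, 0.56, 0.01, 0, 0, -0.75, 20]
    - [0.03, 0.56, 0, 0, 0, -0.75, 20]
    - [0.03, 0.56, 0, 0, 0, -0.75, 20]
    - [0.03, 0.56, 0, 0, 0, -0.75, 20]
    - [0.03, 0.56, 0, 0, 0, -0.75, 20]
    - [0.03, 0.56, 0, 0, 0, -0.75, 20]
    - [0.03, 0.56, 0, 0, 0, -0.75, 20]
    - [0.03, 0.56, 0, 0, 0, -0.75, 20]
    - [0.03, 0.56, 0, 0, 0, -0.75, 20]
    - [0, 0, 0, 0, 0, 0, 20]

```text
clock: 16.8
position: [0.5089, -0.1806, 0.1765]
tcp_rot: [-0.001, 0.62, 0.785, 0.0]
force: [-6.6, 4.3, 9.2]
grip_width: 0.0241
grip_force: 43.4
```

```bash
python3 st.py
```

```text
t 16.8 pos [ 0.5089 -0.1806  0.1765] ang_tool -0.233 ang_pos -0.245 rad 0.1584 f_tool [ 5.7 -5.5 -9.2] j [-0.09  0.35  0.47  1.9  -0.19  0.94  0.7 ]
m_tool [ 0.799  1.152 -0.715] EFFECTIVE PULL -1.01
```

>>> carry_out:
  targets:
    - [0.03, -0.56, 0.005, 0, 0, 0.75, 20]
    - [0.03, -0.56, 0.005, 0, 0, 0.75, 20]
    - [0.03, -0.56, 0.007, 0, 0, 0.75, 20]
    - [0.03, -0.56, 0.007, 0, 0, 0.75, 20]

```text
clock: 17.3
position: [0.4431, -0.1841, 0.1764]
tcp_rot: [0.002, 0.771, 0.636, 0.001]
force: [2.7, -0.7, 4.5]
grip_width: 0.0241
grip_force: 44.2
```

```bash
python3 st.py
```

```text
t 17.3 pos [ 0.4431 -0.1841  0.1764] ang_tool 0.191 ang_pos 0.172 rad 0.1594 f_tool [-0.2  2.8 -4.5] j [-0.17  0.25  0.58  2.04 -0.17  0.89  0.32]
m_tool [-0.352  0.152 -1.029] EFFECTIVE PULL 9.28
```

>>> carry_out:
  targets:
    - [0.03, -0.56, 0.007, 0, 0, 0.75, 20]
    - [0.03, -0.56, 0.007, 0, 0, 0.75, 20]

```text
clock: 17.55
position: [0.4113, -0.1755, 0.1762]
tcp_rot: [0.003, 0.834, 0.552, 0.001]
force: [3.8, -3.5, 5.7]
grip_width: 0.0244
grip_force: 44.7
```

```bash
python3 st.py
```

```text
t 17.55 pos [ 0.4113 -0.1755  0.1762] ang_tool 0.401 ang_pos 0.379 rad 0.1599 f_tool [-1.8  4.9 -5.6] j [-0.22  0.18  0.63  2.12 -0.14  0.87  0.08]
m_tool [-0.547 -0.406 -1.097] EFFECTIVE PULL 11.76
```

>>> carry_out:
  targets:
    - [0.03, -0.56, 0.005, 0, 0, 0.75, 20]

```text
clock: 17.68
position: [0.3961, -0.1688, 0.176]
tcp_rot: [0.003, 0.862, 0.508, 0.001]
force: [1.9, -5.7, 6.6]
grip_width: 0.0241
grip_force: 44.9
```

```bash
python3 st.py
```

```text
t 17.675 pos [ 0.3961 -0.1688  0.176 ] ang_tool 0.506 ang_pos 0.483 rad 0.1602 f_tool [-4.   4.5 -6.6] j [-0.25  0.15  0.65  2.16 -0.12  0.86 -0.04]
m_tool [-0.697 -0.745 -1.135] EFFECTIVE PULL 11.55
```

>>> carry_out:
  targets:
    - [0.03, -0.56, 0.005, 0, 0, 0.75, 20]

```text
clock: 17.8
position: [0.3823, -0.1603, 0.1759]
tcp_rot: [0.004, 0.887, 0.461, 0.002]
force: [4.1, -10.4, 0.7]
grip_width: 0.0243
grip_force: 44.9
```

```bash
python3 st.py
```

```text
t 17.8 pos [ 0.3823 -0.1603  0.1759] ang_tool 0.612 ang_pos 0.584 rad 0.1599 f_tool [-6.1  9.3 -0.6] j [-0.29  0.11  0.66  2.19 -0.09  0.86 -0.18]
m_tool [-1.922 -1.034 -0.441] EFFECTIVE PULL 12.09
```

>>> carry_out:
  targets:
    - [0.03, -0.56, 0.005, 0, 0, 0.75, 20]

```text
clock: 17.92
position: [0.3693, -0.151, 0.1758]
tcp_rot: [0.004, 0.91, 0.414, 0.002]
force: [3.6, -9.7, 3.2]
grip_width: 0.0242
grip_force: 46.0
```

```bash
python3 st.py
```

```text
t 17.925 pos [ 0.3693 -0.151   0.1758] ang_tool 0.718 ang_pos 0.685 rad 0.1601 f_tool [-4.9  9.1 -3.1] j [-0.32  0.08  0.67  2.22 -0.06  0.85 -0.33]
m_tool [-1.863 -1.187 -0.511] EFFECTIVE PULL 12.31
```

>>> carry_out:
  targets:
    - [0.03, -0.37, 0.005, 0, 0, 0.5, 20]

```text
clock: 18.05
position: [0.3608, -0.1436, 0.1757]
tcp_rot: [0.004, 0.924, 0.382, 0.002]
force: [-0.5, -14.1, 5.1]
grip_width: 0.0241
grip_force: 46.0
```

```bash
python3 st.py
```

```text
t 18.05 pos [ 0.3608 -0.1436  0.1757] ang_tool 0.787 ang_pos 0.755 rad 0.1601 f_tool [-10.3   9.7  -5. ] j [-0.34  0.05  0.67  2.25 -0.04  0.85 -0.43]
m_tool [-2.092 -2.184 -0.53 ] EFFECTIVE PULL 13.03
```

>>> carry_out:
  targets:
    - [0, 0.56, 0, 0, 0, -0.75, 20]
    - [0.03, 0.56, 0, 0, 0, -0.75, 20]
    - [0.03, 0.56, 0, 0, 0, -0.75, 20]
    - [0.03, 0.56, 0, 0, 0, -0.75, 20]
    - [0.03, 0.56, 0, 0, 0, -0.75, 20]
    - [0.03, 0.56, 0, 0, 0, -0.75, 20]
    - [0.03, 0.56, 0, 0, 0, -0.75, 20]
    - [0.03, 0.56, 0, 0, 0, -0.75, 20]
    - [0, 0, 0, 0, 0, 0, 20]

```text
clock: 19.18
position: [0.4832, -0.1848, 0.1756]
tcp_rot: [0.001, 0.686, 0.727, 0.002]
force: [-2.1, 5.6, 10.2]
grip_width: 0.0242
grip_force: 44.9
```

```bash
python3 st.py
```

```text
t 19.175 pos [ 0.4832 -0.1848  0.1756] ang_tool -0.058 ang_pos -0.08 rad 0.1583 f_tool [  5.7  -1.7 -10.2] j [-0.13  0.32  0.54  1.96 -0.21  0.92  0.56]
m_tool [ 0.078  1.151 -0.181] EFFECTIVE PULL -0.58
```

>>> carry_out:
  targets:
    - [0.03, -0.56, 0, 0, 0, 0.75, 20]
    - [0.03, -0.56, 0, 0, 0, 0.75, 20]

```text
clock: 19.42
position: [0.4496, -0.1845, 0.1756]
tcp_rot: [0.002, 0.761, 0.649, 0.002]
force: [7.7, 2.6, 2.2]
grip_width: 0.0243
grip_force: 44.8
```

```bash
python3 st.py
```

```text
t 19.425 pos [ 0.4496 -0.1845  0.1756] ang_tool 0.158 ang_pos 0.132 rad 0.1589 f_tool [ 3.8  7.3 -2.1] j [-0.18  0.26  0.59  2.03 -0.19  0.89  0.36]
m_tool [-1.485  0.63  -0.361] EFFECTIVE PULL 9.51
```

>>> carry_out:
  targets:
    - [0.03, -0.56, 0.005, 0, 0, 0.75, 20]

```text
clock: 19.55
position: [0.4347, -0.1821, 0.1756]
tcp_rot: [0.004, 0.793, 0.609, 0.003]
force: [9.8, -1.3, -0.3]
grip_width: 0.0242
grip_force: 46.6
```

```bash
python3 st.py
```

```text
t 19.55 pos [ 0.4347 -0.1821  0.1756] ang_tool 0.262 ang_pos 0.227 rad 0.1591 f_tool [1.3 9.8 0.4] j [-0.21  0.23  0.62  2.07 -0.18  0.88  0.25]
m_tool [-1.789  0.254 -0.692] EFFECTIVE PULL 14.13
```

>>> carry_out:
  targets:
    - [0.03, -0.56, 0.005, 0, 0, 0.75, 20]

```text
clock: 19.68
position: [0.4187, -0.1777, 0.1755]
tcp_rot: [0.005, 0.824, 0.566, 0.003]
force: [9.1, -4.2, -1.5]
grip_width: 0.0239
grip_force: 46.8
```

```bash
python3 st.py
```

```text
t 19.675 pos [ 0.4187 -0.1777  0.1755] ang_tool 0.366 ang_pos 0.331 rad 0.1594 f_tool [-0.7 10.   1.6] j [-0.23  0.2   0.65  2.11 -0.16  0.87  0.13]
m_tool [-2.011 -0.016 -0.682] EFFECTIVE PULL 14.23
```

>>> carry_out:
  targets:
    - [0.03, -0.56, 0.005, 0, 0, 0.75, 20]

```text
clock: 19.8
position: [0.4032, -0.1717, 0.1754]
tcp_rot: [0.005, 0.853, 0.522, 0.003]
force: [8.3, -5.4, -0.4]
grip_width: 0.0245
grip_force: 46.8
```

```bash
python3 st.py
```

```text
t 19.8 pos [ 0.4032 -0.1717  0.1754] ang_tool 0.472 ang_pos 0.435 rad 0.1596 f_tool [-1.1  9.8  0.5] j [-0.27  0.17  0.67  2.14 -0.13  0.86  0.01]
m_tool [-1.978 -0.282 -0.679] EFFECTIVE PULL 14.09
```

>>> carry_out:
  targets:
    - [0.03, -0.56, 0.005, 0, 0, 0.75, 20]

```text
clock: 19.92
position: [0.3885, -0.1641, 0.1752]
tcp_rot: [0.005, 0.879, 0.477, 0.003]
force: [9.7, -9.7, -1.2]
grip_width: 0.0239
grip_force: 47.2
```

```bash
python3 st.py
```

```text
t 19.925 pos [ 0.3885 -0.1641  0.1752] ang_tool 0.577 ang_pos 0.539 rad 0.1598 f_tool [-2.8 13.4  1.4] j [-0.3   0.13  0.68  2.18 -0.11  0.85 -0.13]
m_tool [-2.252 -0.581 -0.684] EFFECTIVE PULL 17.69
```

The pull is about 16 N (14 to 17.7 over the last rows). I'll ease off, open and lift away.

>>> carry_out:
  targets:
    - [0, 0.12, 0, 0, 0, -0.1, 20]
    - [0, 0, 0, 0, 0, 0, 20]
    - [0, 0, 0, 0, 0, 0, 50]
    - [0, 0, 0, 0, 0, 0, 60]
    - [0, 0, 0, 0, 0, 0, 60]
    - [0, 0, -0.4, 0, 0, 0, 60]
    - [0, 0, -0.8, 0, 0, 0, 60]
    - [0, 0, -0.8, 0, 0, 0, 60]
    - [0, 0, -0.8, 0, 0, 0, 60]
    - [0, 0, 0, 0, 0, 0, 60]

```text
clock: 21.18
position: [0.3892, -0.1629, 0.2597]
tcp_rot: [0.001, 0.874, 0.486, 0.002]
force: [0.3, 0.5, -1.0]
grip_width: 0.0599
grip_force: 0.0
```

```bash
python3 - <<'E'
import st
from h import *
p,d,K,T=cap('wrist','w7.png')
cv2.imwrite('pics/w7.png',p[60:360,150:490])
E
```

```text
t 21.175 pos [ 0.3892 -0.1629  0.2597] ang_tool 0.557 ang_pos 0.539 rad 0.1583 f_tool [ 0.5 -0.   1. ] j [-0.34 -0.01  0.68  2.07  0.    1.07 -0.22]
m_tool [-0.012 -0.038 -0.011] EFFECTIVE PULL 0.04
```

View pics/w7.png

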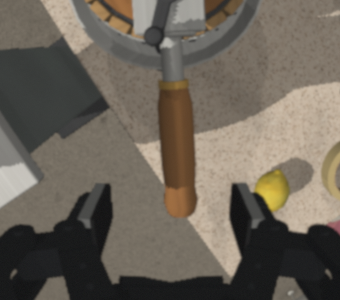

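The handle is free at (177,150), the knob at (155,35) is still on the pressing side, and the force reads zero with no offset. I'm handing it in.

```bash
python3 -c "
from plant import r
print(r.close_job())"
```

```text
the job is handed in; nothing more can be done
None
```

The job is handed in, with no verdict returned: the thumb lever is on the pressing side, the last stroke's pull read 14 to 17.7 N (about 16 N), the handle is let go, and the robot is clear of the press; I did not re-check the cup and fruit.

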